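# Snug an egg tray in its jig and throw the cam clamp

### The job

Slide the stop rod by its post so that its green plate pushes the dark egg tray along the rails, fully home against the fence, until the rubber bumper there gives a little but is not squashed. Then swing the red cam lever over centre until it snaps fully shut, so that the rod stays clamped and the tray stays snug when you let go. Be gentle: both jars in the tray must stay upright, and leave the other things where they are.

Things in the scene. Friction and masses are not known exactly. Their poses are not given: they have to be found in the camera images.
- jig: Fixed wooden board, 20 mm thick. Origin: its underside, under the rod's axis; it spans x -100 to +155, y -230 to +230 mm. Its +y is the way the rod pushes the tray; z up. On x = 0 from -y: aluminium clamp block (64 by 50 mm in x, y, centre y -150 mm, top z 62 mm), the rod's green plate, the tray between two rails (inner faces x +-58.5 mm, top z 34 mm, y -5 to +195 mm), the fence.
- stop_rod: Steel rod, 18 mm thick, 240 mm long, sliding along the jig's y through the clamp block, with a green push plate (90 mm in x, 11 mm thick, z 22 to 68 mm) on its front end. Origin: on its axis, z 42 mm, at the plate's front (+y) face; axes as the jig's. Origin starts at jig y -50 to -20 mm, can reach +70 mm. About 6 N of drag holds it where it is left; with the lever shut it is locked.
- post_grip (a point): Grip point on the upright post on top of the push plate: a plain steel post 16 mm thick with a black cap 19 mm thick, standing from 68 to 116 mm above the table. The point is on its axis, 98 mm above the table, 5.5 mm behind (jig -y) the plate's front face. Moving it along the jig's y slides the rod.
- tray: Loose dark green egg tray, open box 110 mm (x) by 150 mm (y), 36 mm high, walls and floor 4 mm, 0.25 to 0.5 kg plus 0.18 kg of jars. Origin: centre of its underside; axes as the jig's. It lies on the board between the rails (3.5 mm play each side), ahead of the plate and short of the bumper. It slides with friction of about 2 to 5 N.
- fence: Fixed wooden fence, 140 mm (x) by 20 mm (y), 50 mm high. Origin: centre of its underside, on the board at jig x 0, y +215 mm. From its -y face a rubber bumper block (60 mm wide, 24 mm high) juts out by 8 to 28 mm, set differently each time and not measured: find it by feel. It yields about 3 N per mm ; over 20 N (7 mm) between tray and bumper counts as squashed, and at 8 mm it is flat.
- cam_lever (a joint): Angle of the red cam lever about its upright axle, rad: 0 open, 2.05 shut; closes counter-clockwise seen from above. At angle q the arm points 2.618 + q rad counter-clockwise from the jig's +x (open: -x and a little +y; shut: -y). Starts open (0 to 0.05). Needs 5 to 9 N at the knob (most near 0.9), springs back open if let go before centre (1.75), snaps shut by itself past about 1.9.
- lever_knob (a point): Point on the axis of the upright red knob at the lever's end, 85 mm from the lever's axle, 90 mm above the table. The knob is a round peg 16 mm thick, from 66 to 102 mm above the table; the lever's arm, 13 mm wide, lies 65 to 74 mm above the table.
- lever_pivot (a point): Point on the lever's upright axle, at jig x -18 mm, y -150 mm, 90 mm above the table (the height of lever_knob). The hub there is 30 mm across, its top 75 mm above the table.
- jar1: Small amber jar with white lid standing in the tray near its -y end, 42 mm across, 58 mm high, 0.09 kg; origin at the centre of its underside. Must stay upright.
- jar2: The same with a blue lid, near the tray's +y end. Must stay upright.
- cup: Bystander: white cup, 54 mm across, 55 mm high, standing on the jig's far (+x) margin; origin at the centre of its underside.
- spoon: Bystander: steel spoon, 150 mm long, lying along y on the jig's far (+x) margin.
- bottle: Bystander: white bottle with red cap, 68 mm across, 170 mm high, on the table on the left (+y); origin at the centre of its underside.
- brush: Bystander: brush with wooden handle, 170 mm long, lying on the table on the right (-y).
- bowl: Bystander: blue bowl, 130 mm across, 55 mm high, on the table on the right (-y).
- can: Bystander: grey can, 72 mm across, 100 mm high, on the table on the left (+y).
There are look-alikes about, which are no part of the job. What is shaped like the jar1 but brown, turquoise or yellow is not meant.

How it is judged:
On the way, in this order (a step that is already met when the one before it is completed fails the run):
1. with the lever still open, the plate has pushed the tray home so that it presses the bumper with over 3 N (contact force between tray and fence above 3 N and contact force between stop_rod and tray above 3 N and value of joint cam_lever below 1 rad), for 0.2 s.
2. the cam lever is over centre and shut (above 1.95 rad) (value of joint cam_lever above 1.95 rad), for 0.2 s.
At the end, for the whole second after the job is handed in: The lever is shut (above 1.95 rad), the tray still presses the fence's bumper with over 2 N and the plate still presses the tray with over 1.5 N, the tray is at rest (under 10 mm/s) and both jars in it stand upright (within 0.15 rad) (value of joint cam_lever above 1.95 rad and contact force between tray and fence above 2 N and contact force between stop_rod and tray above 1.5 N and linear speed of tray below 0.01 m/s and angle between each of jar1, jar2's own z axis and vertical below 0.15 rad); the robot touches nothing.
It fails at once if the tray is pressed on the fence's bumper with over 20 N (contact force between tray and fence above 20 N).
It fails at once if a jar is tipped by more than 0.5 rad (angle between any of jar1, jar2's own z axis and vertical above 0.5 rad).
It fails at once if a bystander (cup, brush, bottle, spoon, bowl, can) is moved by more than 30 mm (distance of any of cup, brush, bottle, spoon, bowl, can from where it was at the start of the episode above 0.03 m).
It also fails if it takes over 70 s, if anything falls off the work surface, if the arm or the gripper's body presses on something with over 40 N, if the wrist force passes 120 N, or if a joint passes its speed limit or range.

### The arm

A 6-joint arm with a two-finger parallel gripper is mounted at the origin on the work surface. World frame = base frame: x ahead of the robot, y to its left, z up, the work surface at z = 0. Lengths are in m, angles in rad, forces in N, time in s.
With the tool pointing down it reaches from about 0.25 to 0.8 m from the base axis. Payload 8.5 kg.
Tool frame: the origin (TCP) lies at the very end of the fingers, on their centre line; the grasp point (between the pads) lies arm.pinch_z behind it (arm.pinch_z is the distance from the TCP to the grasp point, in m); x points along the fingers, y is the direction in which the jaws open and shut, and the axes are right-handed (so a half turn about x gives the same grasp; the last joint's range is limited). The gripper opens to 85 mm and grips with 20 to 120 N. Pads are 22 mm wide; open, the fingers measure 114 mm over their backs; the gripper's body (76 mm by 85 mm) begins 54 mm behind the grasp point. The pads swing forward as they close: fully open they stand 13 mm farther back than shut.
Start: joints at [0, 0.238, -0.013, 1.319, 0, 1.571], TCP at [0.525, -0, 0.231] pointing down, gripper open.
Joint ranges: [-2.66, 2.66], [-1.03, 1.9], [-1.14, 1.46], [-1.82, 2.27], [-1.45, 1.34], [-3.14, 3.14]. Speed limits (rad/s): [2.22, 2.22, 2.79, 3.14, 3.14, 3.14].

### API

Orientations are given as a unit quaternion [w, x, y, z].
In Python, from rig import arm, eyes gives the robot as it stands. The module is installed in compiled form; this text tells all that it offers.
- The arm moves only by the tool servo_tool, never from a script. Its argument "motion" is one flat list of numbers, 7 for each row, row after row: the shift along the tool's x, y, z in cm, then the turn, a rotation vector about the tool's x, y, z in degrees, then the finger opening in cm, from 0 to 8.54. In form: [dx, dy, dz, rx, ry, rz, hand, dx, dy, dz, rx, ry, rz, hand, ...]. A call has 1 to 8 rows; each row shifts and turns the commanded pose from where the row before left it, along the tool's axes as they then stand; what a row does not reach is not made up. A row lasts 1/10 s, in which the tool goes at most 50 mm and 8.59 degrees, less where a joint would pass 70% of its speed; a pose out of reach is approached as far as the arm can. A call is refused whole if a number of a shift passes 5 or a number of a turn 8.59, either way. A call with a gripper value outside its range is refused whole. The fingers move at their own pace and stop on an object; the grip force is fixed at half the most. Time passes only in rows, so rows that do not move let the fingers close. It gives the time, the measured TCP pose, the force and the opening at its end, in the units of the state.
- arm.state(): the state, without advancing time (a new reading comes with each control period).
- eyes.read_camera(name): name is "scene" or "side" or "wrist"; returns a dict with "frame" (400x640x3 uint8, blue, green, red), "mtx" (3x3 intrinsics, pixels), "dist" ([k1, k2, p1, p2, k3] as OpenCV has them; the pictures are not rectified), "pose" (4x4, takes a point from camera to world coordinates). Camera axes: x right, y up, looking along -z (the intrinsics and any distortion apply to the point x, -y, -z); pixel columns grow to the right and rows downward; lengths in m; the calibration is good to about 2 mm. A picture is of the moment at which its call begins. There is no depth.
- arm.hand_in(): hands the job in, once; it reports no verdict.
The state is a dict: "clock": time; "q": joint angles; "qd": joint speeds; "tau": joint torques, N m; "position": TCP position; "ee_rot": TCP orientation; "force": force on the tool from outside, world axes, zero at the start; "moment": the same for the moment, N m; "grip_width": finger opening in m.
Only numpy, scipy, OpenCV 4.12 (cv2) and the standard library are available. Lean on these libraries where they do the work, as an engineer would, in place of code of your own. Each camera call takes 0.05 s, during which the arm holds its last target.

## Working session

There is one attempt and no reset: what is moved stays moved. The work goes in short steps, Python scripts to look and compute and a tool call to move; the robot and the scene stay as the last step left them, time stands still between calls to the robot, and variables do not carry over. Pictures are saved under pics/ and viewed, and the job is handed in when it is done.

Besides the shell and the picture viewer there is one more tool, called after ">>>" in YAML: its name, and indented under it one key for each argument. servo_tool: Moves the arm, as the interface text tells. Its arguments: {"type":"object","properties":{"motion":{"type":"array","items":{"type":"number"}}},"required":["motion"]}

```bash
mkdir -p pics; ls
python3 - <<'E'
from rig import arm, eyes
import cv2, numpy as np
s=arm.state()
for k,v in s.items(): print(k,np.round(v,4))
print(arm.pinch_z)
for n in ["scene","side","wrist"]:
    c=eyes.read_camera(n); cv2.imwrite(f"pics/a_{n}.png",c["frame"])
    np.savez(f"a_{n}.npz",**c)
    print(n,np.round(c["mtx"],1).tolist(),np.round(c["dist"],4),np.round(c["pose"],3).tolist())
E
```

```text
pics
clock 0.0
q [ 0.      0.2387 -0.0142  1.3192 -0.      1.5708]
qd [ 0.0002 -0.001  -0.0005  0.0006  0.0013  0.0001]
tau [ 1.30000e-03 -5.38790e+01  3.46437e+01  1.84000e-02  2.00000e-04
  1.00000e-04]
position [ 0.5246 -0.      0.2307]
ee_rot [-0.4997 -0.4996 -0.5003  0.5003]
force [ 0.1643 -0.189  -0.8638]
moment [ 0.0727 -0.0458 -0.0201]
grip_width 0.0858
0.0187
scene [[375.6, 0.0, 310.6], [0.0, 375.6, 199.1], [0.0, 0.0, 1.0]] [-0.081  0.     0.     0.     0.   ] [[-0.805, -0.36, 0.472, 1.149], [0.593, -0.491, 0.638, 0.698], [0.002, 0.793, 0.609, 0.746], [0.0, 0.0, 0.0, 1.0]]
side [[362.0, 0.0, 318.4], [0.0, 362.0, 196.9], [0.0, 0.0, 1.0]] [-0.0389  0.      0.      0.      0.    ] [[-0.945, 0.199, -0.261, 0.379], [-0.328, -0.546, 0.771, 0.781], [0.011, 0.813, 0.581, 0.687], [0.0, 0.0, 0.0, 1.0]]
wrist [[302.3, 0.0, 319.3], [0.0, 302.3, 193.9], [0.0, 0.0, 1.0]] [-0.0332  0.      0.      0.      0.    ] [[1.0, -0.002, 0.001, 0.525], [0.001, 0.964, 0.268, 0.068], [-0.001, -0.268, 0.964, 0.374], [0.0, 0.0, 0.0, 1.0]]
```

View pics/a_scene.png

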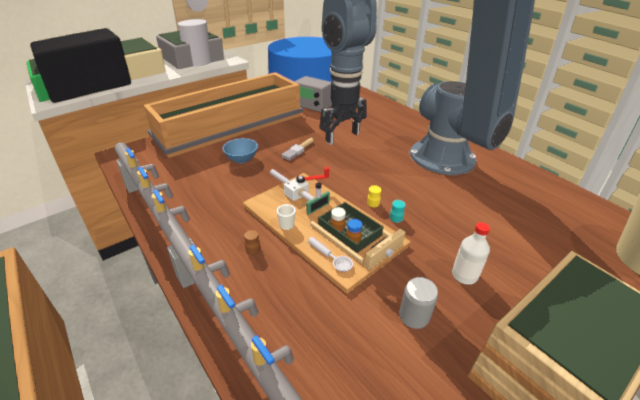

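View pics/a_side.png

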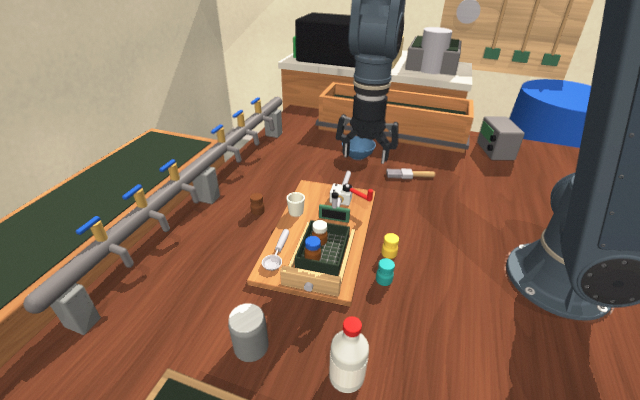

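View pics/a_wrist.png

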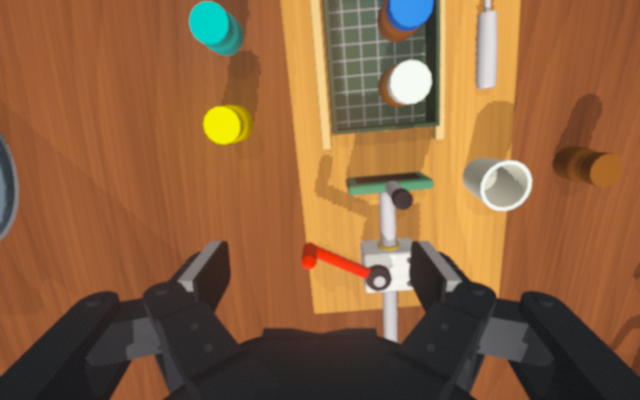

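```bash
cat > h.py <<'E'
import numpy as np, cv2
def ray(c,uv):
    p=cv2.undistortPoints(np.array([[uv]],float),c["mtx"],c["dist"])[0,0]
    d=c["pose"][:3,:3]@np.array([p[0],-p[1],-1.]); return c["pose"][:3,3],d
def onz(c,uv,z):
    o,d=ray(c,uv); return o+d*(z-o[2])/d[2]
def proj(c,P):
    R=c["pose"][:3,:3];q=R.T@(np.asarray(P,float)-c["pose"][:3,3]); q=np.array([q[0],-q[1],-q[2]])
    r,_=cv2.projectPoints(q.reshape(1,1,3),np.zeros(3),np.zeros(3),c["mtx"],c["dist"]); return r[0,0]
def tri(c1,u1,c2,u2):
    o1,d1=ray(c1,u1);o2,d2=ray(c2,u2)
    A=np.stack([d1,-d2],1);t=np.linalg.lstsq(A,o2-o1,rcond=None)[0]
    a=o1+t[0]*d1;b=o2+t[1]*d2; return (a+b)/2,np.linalg.norm(a-b)
E
python3 - <<'E'
import cv2
f=cv2.imread('pics/a_wrist.png')[120:320,270:550]
cv2.imwrite('pics/a_wcrop.png',cv2.resize(f,None,fx=2.8,fy=2.8,interpolation=cv2.INTER_CUBIC))
f=cv2.imread('pics/a_wrist.png')[0:150,270:550]
cv2.imwrite('pics/a_wcrop2.png',cv2.resize(f,None,fx=2.8,fy=2.8,interpolation=cv2.INTER_CUBIC))
f=cv2.imread('pics/a_side.png')[170:310,240:410]
cv2.imwrite('pics/a_scrop.png',cv2.resize(f,None,fx=4,fy=4,interpolation=cv2.INTER_CUBIC))
f=cv2.imread('pics/a_scene.png')[150:300,230:420]
cv2.imwrite('pics/a_ccrop.png',cv2.resize(f,None,fx=4,fy=4,interpolation=cv2.INTER_CUBIC))
E
```

```text
(no output)
```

View pics/a_wcrop.png

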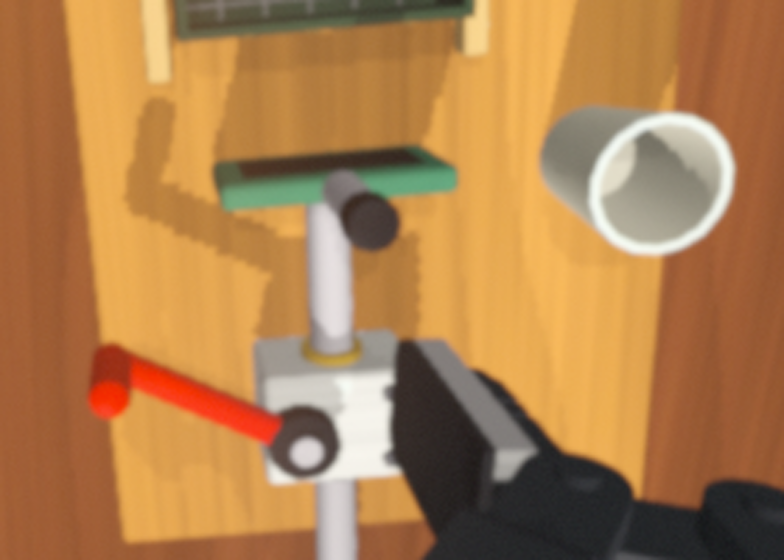

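View pics/a_scrop.png

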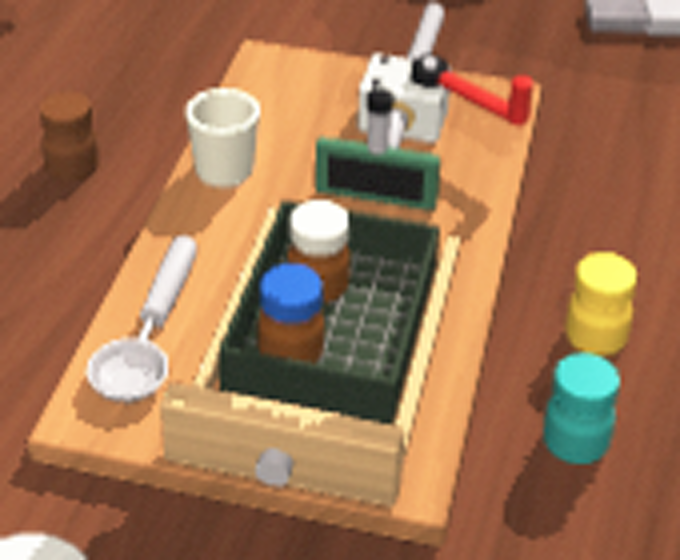

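View pics/a_ccrop.png

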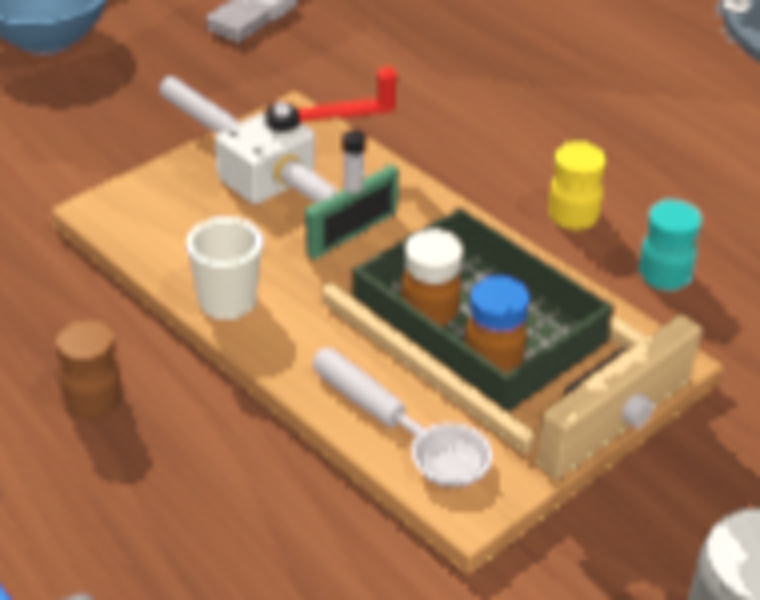

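View pics/a_wcrop2.png

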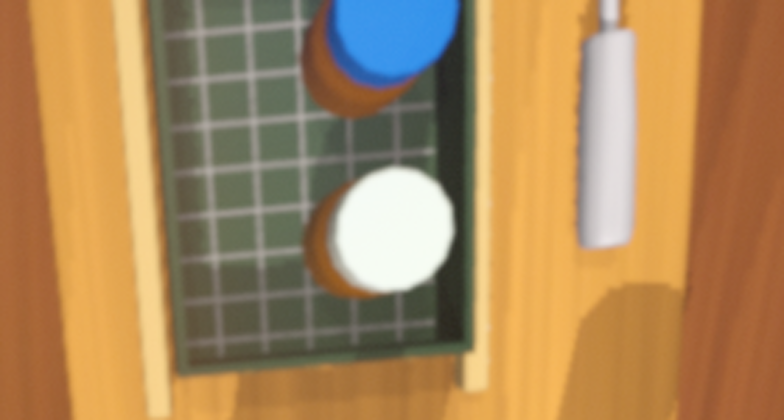

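Run:
```python
from h import *
C={n:dict(np.load(f'a_{n}.npz')) for n in ['wrist','side','scene']}
w=C['wrist']
cr=lambda x,y:(270+x/2.8,120+y/2.8)
def P(n,u,z): print(n,np.round(u,1),np.round(onz(w,u,z)*1000,1))
P('knob',cr(110,399),.102);P('cap',cr(372,222),.116);P('hub',cr(306,445),.075)
P('bl0',cr(68,20),.02);P('bl1',cr(125,545),.02)
P('railL end',cr(158,83),.034);P('railR end',cr(476,55),.034)
P('br0',(270+700/2.8,0),.02);P('br1',cr(645,450),.02)
P('plate bl',cr(222,208),.068);P('plate br',cr(456,188),.068)
for n,f,o,kn,cap in [('side',4,(240,170),(520,84),(379,96)),('scene',4,(230,150),(387,74),(354,137))]:
    u=lambda p:(o[0]+p[0]/f,o[1]+p[1]/f)
    for nm,a,b in [('knob',cr(110,399),kn),('cap',cr(372,222),cap)]:
        X,g=tri(w,a,C[n],u(b)); print(n,nm,np.round(X*1000,1),round(g*1000,1))
```

```text
knob [309.3 262.5] [514.7 -78.8 102. ]
cap [402.9 199.3] [599.1  -8.7 116. ]
hub [379.3 278.9] [ 591.7 -113.7   75. ]
bl0 [294.3 127.1] [495.7  48.9  20. ]
bl1 [314.6 314.6] [ 518.3 -202.7   20. ]
railL end [326.4 149.6] [532.4  25.   34. ]
railR end [440.  139.6] [659.3  36.6  34. ]
br0 [520.   0.] [736.5 182.7  20. ]
br1 [500.4 280.7] [ 767.5 -150.9   20. ]
plate bl [349.3 194.3] [556.  -17.5  68. ]
plate br [432.9 187.1] [643.5  -9.6  68. ]
side knob [514.2 -82.5  95.1] 0.5
side cap [599.4  -9.7 112.4] 1.3
scene knob [513.7 -78.2  99.9] 3.4
scene cap [599.2  -8.5 113.8] 1.8
```

>>> servo_tool:
  motion: [0,0,0,-5.2,0,0,5,2,2.5,0.5,0,0,0,5,2.5,2.5,0.5,0,0,0,5,2.5,2.34,0.54,0,0,0,5,0,0,0,0,0,0,5,0,0,0,0,0,0,5]

```text
clock: 0.75
position: [0.5988, -0.0087, 0.1603]
ee_rot: [0.521, 0.476, 0.523, -0.477]
force: [0.2, -0.7, 0.6]
grip_width: 0.05
```

Run:
```python
from rig import arm, eyes
from h import *
s=arm.state(); print(np.round(s["position"],4),np.round(s["ee_rot"],4),np.round(s["force"],2))
for n in ["side","wrist"]:
    c=eyes.read_camera(n); cv2.imwrite(f"pics/b_{n}.png",c["frame"]); np.savez(f"b_{n}.npz",**c)
```

```text
[ 0.5988 -0.0087  0.1603] [ 0.5214  0.4762  0.5229 -0.4775] [ 0.25 -0.69  0.62]
```

View pics/b_wrist.png

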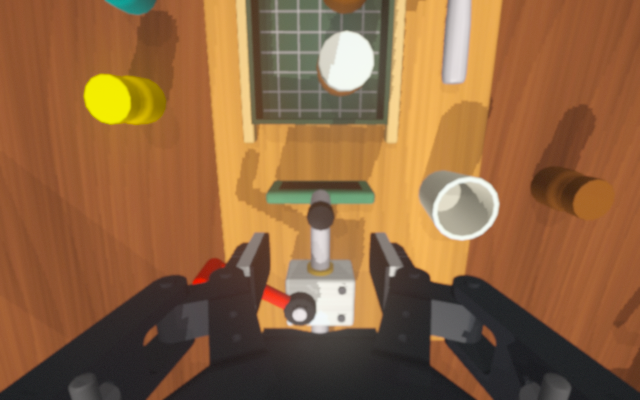

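View pics/b_side.png

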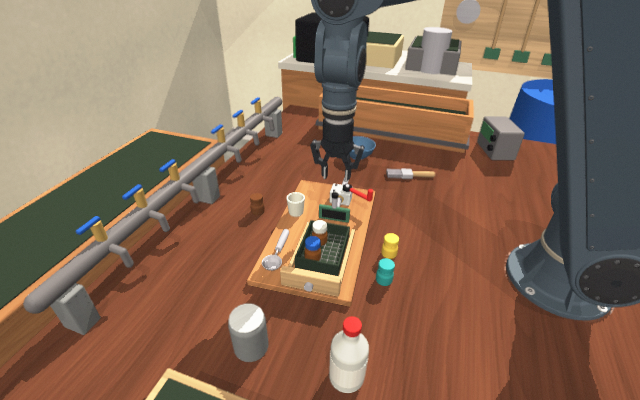

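Run:
```python
from h import *
c=dict(np.load('b_wrist.npz'))
print(onz(c,(320.5,215.5),.116)*1e3)
P=onz(c,(252,122),.056);Q=onz(c,(388,122),.056);print('tray edge',P,Q, 'plate',onz(c,(268,203),.068),onz(c,(374,203),.068))
print('railends',onz(c,(249,142),.034),onz(c,(392,142),.034))
```

```text
[599.70117538  -7.89387124 116.        ]
tray edge [0.53970855 0.04485991 0.056     ] [0.6484314  0.05490389 0.056     ] plate [ 0.55757957 -0.01808722  0.068     ] [ 0.64407241 -0.01007791  0.068     ]
railends [0.53294907 0.0260054  0.034     ] [0.65948949 0.03770451 0.034     ]
```

>>> servo_tool:
  motion: [2.5,0,0,0,0,0,5,3,0,0,0,0,0,5,2.5,0,0,0,0,0,5,0,0,0,0,0,0,5,0,0,0,0,0,0,5]

```text
clock: 1.35
position: [0.5995, -0.0086, 0.0827]
ee_rot: [0.522, 0.477, 0.522, -0.477]
force: [0.4, -0.4, 0.9]
grip_width: 0.05
```

>>> servo_tool:
  motion: [0.3,0,0,0,0,0,2.5,0,0,0,0,0,0,0.5,0,0,0,0,0,0,0.5,0,0,0,0,0,0,0.5,0,0,0,0,0,0,0.5,0,0,0,0,0,0,0.5]

```text
clock: 1.95
position: [0.5995, -0.0087, 0.0797]
ee_rot: [0.522, 0.477, 0.522, -0.477]
force: [-2.9, -0.9, 6.7]
grip_width: 0.0173
```

>>> servo_tool:
  motion: [0,0,-0.2,0,0,0,0.5,0,0,-0.5,0,0,0,0.5,0,0,-0.5,0,0,0,0.5,0,0,-0.5,0,0,0,0.5,0,0,-0.5,0,0,0,0.5,0,0,-0.5,0,0,0,0.5,0,0,-0.5,0,0,0,0.5,0,0,-0.5,0,0,0,0.5]

```text
clock: 2.75
position: [0.5964, 0.027, 0.0797]
ee_rot: [0.523, 0.477, 0.521, -0.477]
force: [-2.6, -7.4, 6.1]
grip_width: 0.017
```

>>> servo_tool:
  motion: [0,0,-0.3,0,0,0,0.5,0,0,-0.3,0,0,0,0.5,0,0,-0.25,0,0,0,0.5,0,0,-0.2,0,0,0,0.5,0,0,-0.2,0,0,0,0.5,0,0,-0.2,0,0,0,0.5,0,0,-0.2,0,0,0,0.5]

```text
clock: 3.45
position: [0.5949, 0.0434, 0.0797]
ee_rot: [0.523, 0.477, 0.521, -0.477]
force: [-1.8, -6.4, 6.3]
grip_width: 0.0171
```

>>> servo_tool:
  motion: [0,0,-0.2,0,0,0,0.5,0,0,-0.2,0,0,0,0.5,0,0,-0.2,0,0,0,0.5,0,0,-0.2,0,0,0,0.5]

```text
clock: 3.85
position: [0.5943, 0.051, 0.0797]
ee_rot: [0.523, 0.477, 0.521, -0.478]
force: [-2.7, -8.2, 5.2]
grip_width: 0.0167
```

>>> servo_tool:
  motion: [0,0,-0.2,0,0,0,0.5,0,0,-0.2,0,0,0,0.5,0,0,-0.2,0,0,0,0.5]

```text
clock: 4.15
position: [0.5936, 0.0569, 0.0797]
ee_rot: [0.523, 0.477, 0.521, -0.478]
force: [-2.3, -8.9, 6.9]
grip_width: 0.0172
```

>>> servo_tool:
  motion: [0,0,-0.15,0,0,0,0.5,0,0,-0.15,0,0,0,0.5]

```text
clock: 4.35
position: [0.5934, 0.0599, 0.0797]
ee_rot: [0.523, 0.477, 0.521, -0.478]
force: [-2.2, -8.9, 5.4]
grip_width: 0.0171
```

>>> servo_tool:
  motion: [0,0,-0.1,0,0,0,0.5,0,0,-0.1,0,0,0,0.5]

```text
clock: 4.55
position: [0.5932, 0.0619, 0.0797]
ee_rot: [0.523, 0.477, 0.521, -0.478]
force: [-2.1, -8.7, 5.1]
grip_width: 0.017
```

>>> servo_tool:
  motion: [0,0,-0.1,0,0,0,0.5,0,0,-0.1,0,0,0,0.5]

```text
clock: 4.75
position: [0.5931, 0.0639, 0.0797]
ee_rot: [0.523, 0.477, 0.521, -0.478]
force: [-1.9, -7.5, 5.5]
grip_width: 0.0173
```

>>> servo_tool:
  motion: [0,0,-0.1,0,0,0,0.5,0,0,-0.1,0,0,0,0.5]

```text
clock: 4.95
position: [0.5929, 0.0659, 0.0797]
ee_rot: [0.523, 0.477, 0.521, -0.478]
force: [-1.0, -8.8, 5.4]
grip_width: 0.0169
```

>>> servo_tool:
  motion: [0,0,-0.1,0,0,0,0.5,0,0,-0.1,0,0,0,0.5]

```text
clock: 5.15
position: [0.5927, 0.0679, 0.0797]
ee_rot: [0.523, 0.477, 0.521, -0.478]
force: [-1.4, -8.1, 6.4]
grip_width: 0.0171
```

>>> servo_tool:
  motion: [0,0,-0.1,0,0,0,0.5,0,0,-0.1,0,0,0,0.5]

```text
clock: 5.35
position: [0.5925, 0.0698, 0.0797]
ee_rot: [0.523, 0.477, 0.521, -0.478]
force: [-2.3, -7.7, 5.9]
grip_width: 0.0176
```

Run:
```python
from rig import arm, eyes
from h import *
for n in ["side","wrist"]:
    c=eyes.read_camera(n); cv2.imwrite(f"pics/c_{n}.png",c["frame"] if n=="wrist" else cv2.resize(c["frame"][170:310,240:410],None,fx=4,fy=4)); np.savez(f"c_{n}.npz",**c)
```

```text
(no output)
```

View pics/c_wrist.png

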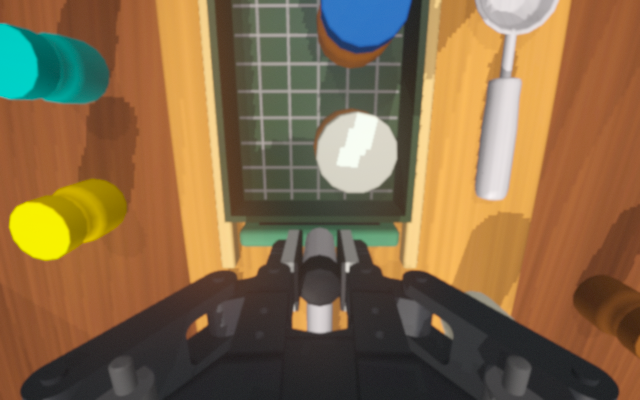

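View pics/c_side.png

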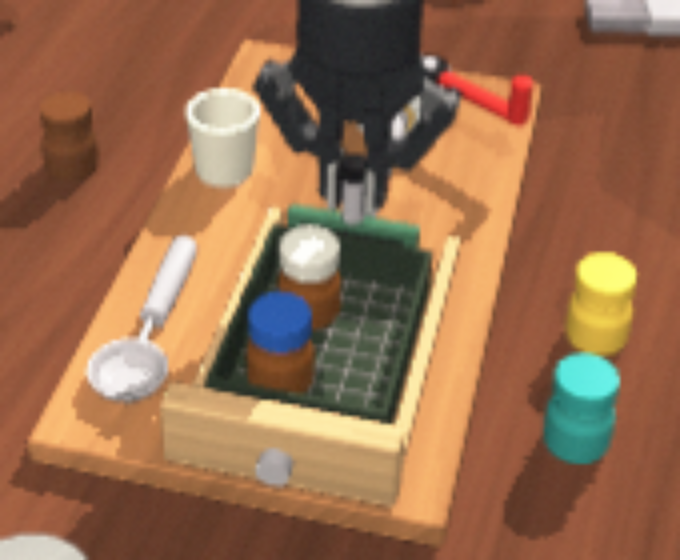

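The plate (wrist row ~232) touches the tray's near edge (~218). Both jars are upright, and the tray is moving toward the fence. I'll continue in small steps.

>>> servo_tool:
  motion: [0,0,-0.1,0,0,0,0.5,0,0,-0.1,0,0,0,0.5]

```text
clock: 5.65
position: [0.5924, 0.0718, 0.0797]
ee_rot: [0.523, 0.477, 0.521, -0.478]
force: [-1.2, -9.0, 5.3]
grip_width: 0.0172
```

>>> servo_tool:
  motion: [0,0,-0.1,0,0,0,0.5,0,0,-0.1,0,0,0,0.5]

```text
clock: 5.85
position: [0.5923, 0.0732, 0.0797]
ee_rot: [0.523, 0.477, 0.52, -0.478]
force: [-1.4, -12.6, 6.6]
grip_width: 0.0175
```

>>> servo_tool:
  motion: [0,0,-0.1,0,0,0,0.5,0,0,0,0,0,0,0.5]

```text
clock: 6.05
position: [0.5922, 0.0739, 0.0797]
ee_rot: [0.523, 0.476, 0.52, -0.478]
force: [-1.0, -13.4, 5.8]
grip_width: 0.0171
```

>>> servo_tool:
  motion: [0,0,-0.1,0,0,0,0.5,0,0,0,0,0,0,0.5]

```text
clock: 6.25
position: [0.5921, 0.0745, 0.0797]
ee_rot: [0.523, 0.476, 0.52, -0.478]
force: [-0.7, -15.9, 5.4]
grip_width: 0.0174
```

>>> servo_tool:
  motion: [0,0,-0.1,0,0,0,0.5,0,0,0,0,0,0,0.5,0,0,0,0,0,0,0.5]

```text
clock: 6.55
position: [0.5921, 0.0751, 0.0797]
ee_rot: [0.523, 0.476, 0.52, -0.479]
force: [-1.4, -17.3, 7.6]
grip_width: 0.0173
```

>>> servo_tool:
  motion: [0,0,-0.1,0,0,0,0.5,0,0,0,0,0,0,0.5,0,0,0,0,0,0,0.5]

```text
clock: 6.85
position: [0.592, 0.0756, 0.0797]
ee_rot: [0.524, 0.476, 0.519, -0.479]
force: [0.3, -19.5, 6.6]
grip_width: 0.0175
```

>>> servo_tool:
  motion: [0,0,0.1,0,0,0,0.5,0,0,0.1,0,0,0,0.5,0,0,0,0,0,0,0.5]

```text
clock: 7.15
position: [0.592, 0.0756, 0.0797]
ee_rot: [0.523, 0.477, 0.521, -0.478]
force: [-2.7, -9.3, 6.5]
grip_width: 0.0176
```

>>> servo_tool:
  motion: [0,0,0.15,0,0,0,0.5,0,0,0,0,0,0,0.5]

```text
clock: 7.35
position: [0.5921, 0.075, 0.0797]
ee_rot: [0.523, 0.477, 0.521, -0.477]
force: [-2.0, -5.1, 6.2]
grip_width: 0.0172
```

>>> servo_tool:
  motion: [0,0,0,0,0,0,2.5,0,0,0,0,0,0,4,0,0,0,0,0,0,5,0,0,0,0,0,0,5]

```text
clock: 7.75
position: [0.5918, 0.0762, 0.0783]
ee_rot: [0.522, 0.477, 0.522, -0.477]
force: [-0.6, 0.1, -0.3]
grip_width: 0.0501
```

>>> servo_tool:
  motion: [-2,0,0,0,0,0,5,-3,0,0,0,0,0,5,-3,0,0,0,0,0,5,0,0,0,0,0,0,5]

```text
clock: 8.15
position: [0.5939, 0.0764, 0.1623]
ee_rot: [0.524, 0.478, 0.521, -0.475]
force: [1.0, -0.2, -0.3]
grip_width: 0.0501
```

Run:
```python
from rig import arm, eyes
from h import *
s=arm.state(); print(np.round(s["position"],4),np.round(s["force"],2))
for n in ["side","wrist"]:
    c=eyes.read_camera(n); cv2.imwrite(f"pics/d_{n}.png",c["frame"] if n=="wrist" else cv2.resize(c["frame"][170:310,240:410],None,fx=4,fy=4)); np.savez(f"d_{n}.npz",**c)
```

```text
[0.5939 0.0764 0.1623] [ 1.04 -0.19 -0.35]
```

View pics/d_wrist.png

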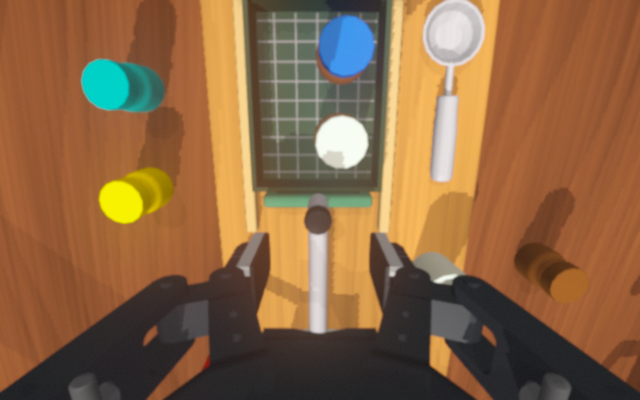

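View pics/d_side.png

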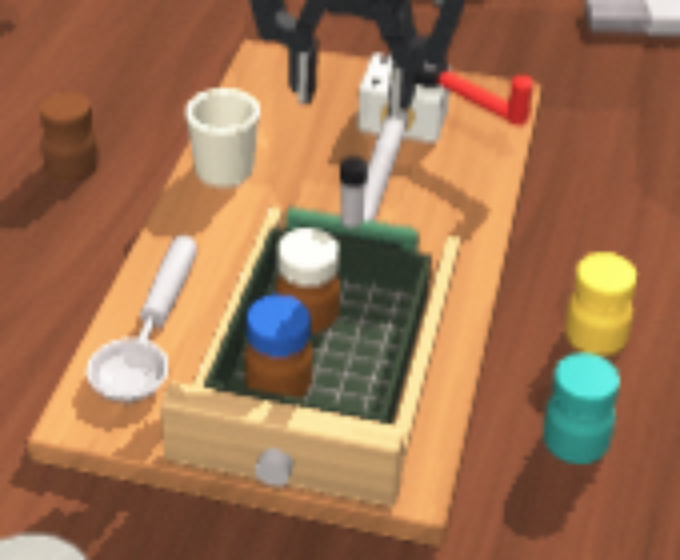

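>>> servo_tool:
  motion: [0,-1.9,3,0,0,0,5,0,-1.9,3,0,0,0,5,0,-1.9,3,0,0,0,5,0,-1.9,3,0,0,0,5,0,-1.7,2.7,0,0,0,5,0,0,0,0,0,0,4]

```text
clock: 8.85
position: [0.51, -0.0813, 0.1571]
ee_rot: [0.521, 0.477, 0.522, -0.478]
force: [-0.1, 0.1, 1.4]
grip_width: 0.0403
```

>>> servo_tool:
  motion: [0,0,0,-7.5,0,0,4,0,0,0,-7.5,0,0,4,0,0,0,-7.5,0,0,4,0,0,0,-7.5,0,0,4,0,0,0,-7.5,0,0,4,0,0,0,-7.5,0,0,4,0,0,0,-7.5,0,0,4,0,0,0,-7.5,0,0,4]

```text
clock: 9.65
position: [0.5121, -0.0782, 0.1571]
ee_rot: [0.69, 0.15, 0.692, -0.15]
force: [-0.1, -0.4, 0.7]
grip_width: 0.0402
```

Run:
```python
from rig import arm, eyes
from h import *
s=arm.state(); print(np.round(s["position"],4),np.round(s["force"],2),np.round(s["q"],3))
from scipy.spatial.transform import Rotation as R
w,x,y,z=s["ee_rot"]; print(np.round(R.from_quat([x,y,z,w]).as_matrix(),3))
for n in ["side","wrist"]:
    c=eyes.read_camera(n); cv2.imwrite(f"pics/e_{n}.png",c["frame"] if n=="wrist" else cv2.resize(c["frame"][150:290,240:410],None,fx=4,fy=4)); np.savez(f"e_{n}.npz",**c)
```

```text
[ 0.5121 -0.0782  0.1571] [-0.06 -0.36  0.74] [-0.152  0.264 -0.173  1.136  0.     0.275]
[[-0.002  0.414  0.91 ]
 [ 0.     0.91  -0.414]
 [-1.    -0.    -0.002]]
```

View pics/e_wrist.png

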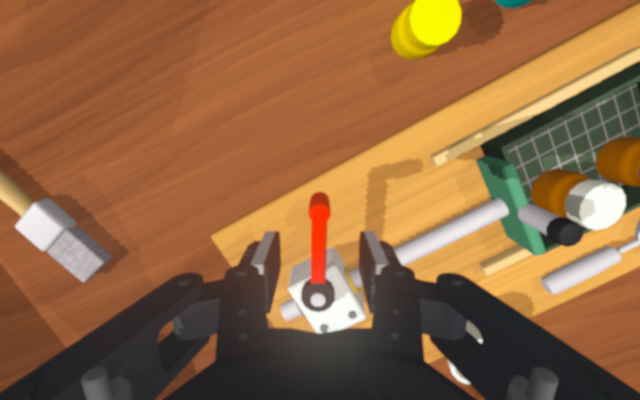

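View pics/e_side.png

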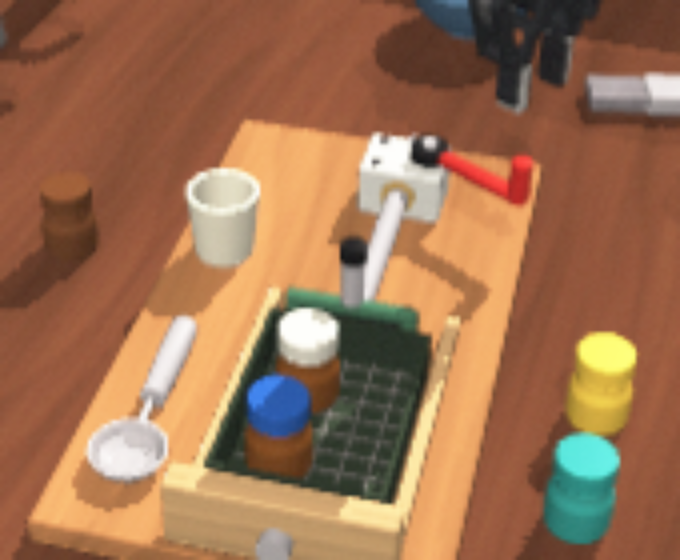

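Run:
```python
from h import *
c=dict(np.load('e_wrist.npz'))
f=c['frame'][180:320,260:400]; cv2.imwrite('pics/e_crop.png',cv2.resize(f,None,fx=4,fy=4,interpolation=cv2.INTER_CUBIC))
print(onz(c,(319.5,212),.102)*1e3, onz(c,(318,299),.075)*1e3, onz(c,(566,232),.116)*1e3)
print(proj(c,(.5143,-.0786,.102)))
```

```text
[512.41968433 -78.03735206 102.        ] [ 592.42783512 -114.95679627   75.        ] [588.44791427  69.3426369  116.        ]
[319.85828901 214.65957227]
```

View pics/e_crop.png

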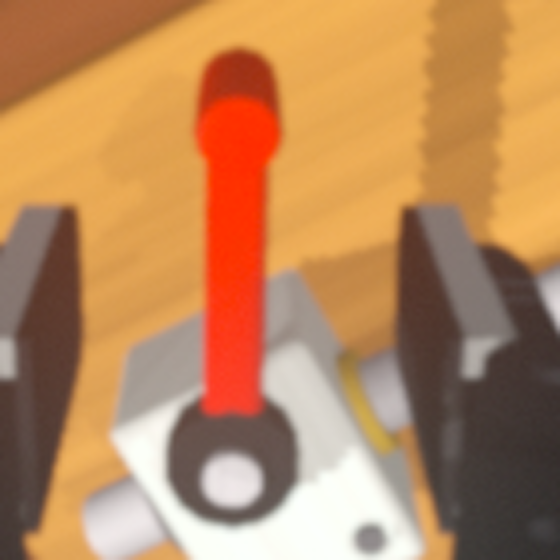

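>>> servo_tool:
  motion: [2.5,0,0.15,0,0,0,4,2.7,0,0,0,0,0,4,2.4,0,0,0,0,0,4,0,0,0,0,0,0,3,0,0,0,0,0,0,2.4,0,0,0,0,0,0,2.4]

```text
clock: 10.35
position: [0.5146, -0.0795, 0.0833]
ee_rot: [0.691, 0.152, 0.69, -0.152]
force: [0.3, 0.7, 0.4]
grip_width: 0.0241
```

Run:
```python
from rig import arm, eyes
from h import *
s=arm.state(); print(np.round(s["position"],4),np.round(s["force"],2))
for n in ["wrist"]:
    c=eyes.read_camera(n); cv2.imwrite(f"pics/f_{n}.png",c["frame"])
```

```text
[ 0.5146 -0.0795  0.0833] [0.28 0.69 0.39]
```

View pics/f_wrist.png

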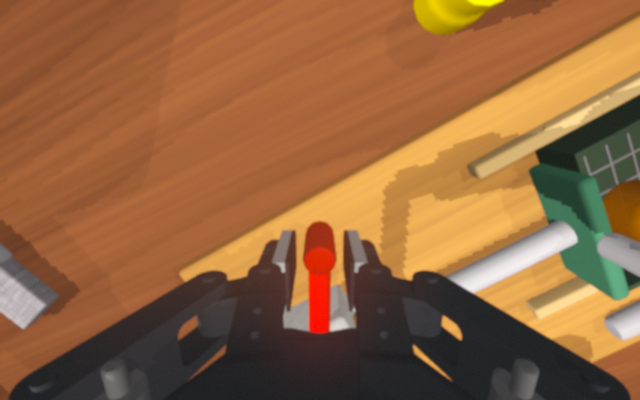

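>>> servo_tool:
  motion: [0.7,0,0,0,0,0,2.4,0,-0.6,0.02,-4,0,0,2.4,0,-0.75,0.03,-5,0,0,2.4,0,-0.75,0.03,-5,0,0,2.4]

```text
clock: 10.8
position: [0.5077, -0.0991, 0.0754]
ee_rot: [0.704, 0.066, 0.704, -0.065]
force: [2.4, 3.7, -2.1]
grip_width: 0.0239
```

```bash
cat > st.py <<'E'
from rig import arm
import numpy as np
s=arm.state();p=s["position"];print(np.round(p,4),np.round(s["force"],1),np.round(s["q"],2))
from scipy.spatial.transform import Rotation as R
w,x,y,z=s["ee_rot"]; M=R.from_quat([x,y,z,w]).as_matrix()
d=p[:2]-np.array([.592,-.1143]); print('r',np.hypot(*d),'lever q of tcp',np.arctan2(d[1],d[0])%(2*np.pi)-2.618-.0908,'tool y yaw deg',np.degrees(np.arctan2(M[1,1],M[0,1])),'down',M[:,0])
E
python3 st.py
```

```text
[ 0.5077 -0.0991  0.0754] [ 2.4  3.7 -2.1] [-0.19  0.33 -0.31  0.93  0.   -0.01]
r 0.08567694104126934 lever q of tcp 0.2538714734604779 tool y yaw deg 79.41499941804788 down [ 0.00102078  0.00117957 -0.99999878]
```

>>> servo_tool:
  motion: [0,-0.75,0.03,-5,0,0,2.4,0,-0.75,0.03,-5,0,0,2.4,0,-0.75,0.03,-5,0,0,2.4,0,-0.75,0.03,-5,0,0,2.4,0,-0.75,0.03,-5,0,0,2.4,0,-0.75,0.03,-5,0,0,2.4]

```text
clock: 11.4
position: [0.5107, -0.1424, 0.0753]
ee_rot: [0.697, -0.118, 0.696, 0.121]
force: [2.2, 9.9, -1.2]
grip_width: 0.0243
```

```bash
python3 st.py
```

```text
[ 0.5107 -0.1424  0.0753] [ 2.2  9.9 -1.2] [-0.27  0.35 -0.28  0.94  0.   -0.61]
r 0.08598678499542409 lever q of tcp 0.7662360966272674 tool y yaw deg 109.44176704764772 down [ 8.65370403e-04  3.51712010e-03 -9.99993440e-01]
```

>>> servo_tool:
  motion: [0,-0.75,0.03,-5,0,0,2.4,0,-0.75,0.03,-5,0,0,2.4,0,-0.75,0.03,-5,0,0,2.4,0,-0.75,0.03,-5,0,0,2.4,0,-0.75,0.03,-5,0,0,2.4,0,-0.75,0.03,-5,0,0,2.4]

```text
clock: 12.0
position: [0.5347, -0.1792, 0.0751]
ee_rot: [0.642, -0.294, 0.642, 0.297]
force: [-2.6, 8.3, 2.5]
grip_width: 0.0241
```

```bash
python3 st.py
```

```text
[ 0.5347 -0.1792  0.0751] [-2.6  8.3  2.5] [-0.32  0.4  -0.2   0.98  0.   -1.19]
r 0.0865118502937474 lever q of tcp 1.2802743774788647 tool y yaw deg 139.43742018671358 down [-0.00111436  0.00354354 -0.9999931 ]
```

>>> servo_tool:
  motion: [0,-0.75,0.03,-5,0,0,2.4,0,-0.75,0.03,-5,0,0,2.4,0,-0.75,0.03,-5,0,0,2.4,0,-0.75,0.03,-5,0,0,2.4,0,-0.75,0.03,-5,0,0,2.4,0,-0.75,0.03,-5,0,0,2.4,0,-0.75,0.03,-5,0,0,2.4]

```text
clock: 12.7
position: [0.5827, -0.2012, 0.0751]
ee_rot: [0.524, -0.475, 0.524, 0.475]
force: [-1.4, 0.7, 0.2]
grip_width: 0.0243
```

```bash
python3 st.py
```

```text
[ 0.5827 -0.2012  0.0751] [-1.4  0.7  0.2] [-0.33  0.48 -0.06  1.03  0.   -1.81]
r 0.08744642463330568 lever q of tcp 1.8966897330759702 tool y yaw deg 174.38481043525093 down [-6.72850342e-04  4.71511570e-04 -9.99999662e-01]
```

>>> servo_tool:
  motion: [0,-0.75,0.03,-5,0,0,2.4,0,-0.75,0.03,-5,0,0,2.4,0,0,0,0,0,0,2.4,0,0,0,0,0,0,2.4]

```text
clock: 13.1
position: [0.5977, -0.2017, 0.0752]
ee_rot: [-0.482, 0.517, -0.482, -0.517]
force: [0.3, -0.1, -0.3]
grip_width: 0.0237
```

```bash
python3 st.py
python3 - <<'E'
from rig import eyes
import cv2
c=eyes.read_camera('wrist'); cv2.imwrite('pics/g_wrist.png',c['frame'])
E
```

```text
[ 0.5977 -0.2017  0.0752] [ 0.3 -0.1 -0.3] [-0.33  0.5  -0.02  1.05  0.   -1.97]
r 0.08758563899299573 lever q of tcp 2.069247321586886 tool y yaw deg -175.95489343169763 down [ 1.05891698e-04 -4.44008878e-06 -9.99999994e-01]
```

View pics/g_wrist.png

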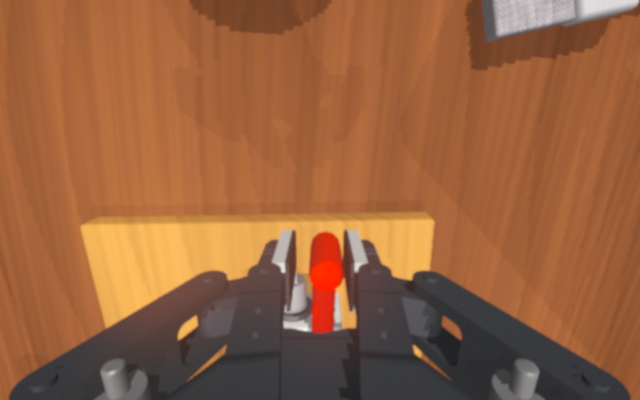

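>>> servo_tool:
  motion: [0,-0.3,0,0,0,0,2.4,0,-0.2,0,0,0,0,2.4,0,0,0,0,0,0,2.4]

```text
clock: 13.45
position: [0.599, -0.2016, 0.075]
ee_rot: [0.48, -0.516, 0.484, 0.519]
force: [-13.6, -1.5, 8.2]
grip_width: 0.0243
```

>>> servo_tool:
  motion: [0,0.3,0,0,0,0,2.4,0,0.1,0,0,0,0,4,0,0,0,0,0,0,4,0,0,0,0,0,0,4]

```text
clock: 13.85
position: [0.5991, -0.2016, 0.0754]
ee_rot: [-0.482, 0.518, -0.481, -0.518]
force: [0.6, 0.4, -0.5]
grip_width: 0.0401
```

>>> servo_tool:
  motion: [-3,0,0,0,0,0,4,-4,0,0,0,0,0,4,-4,0,0,0,0,0,4,-4,0,0,0,0,0,4,0,0,0,0,0,0,4]

```text
clock: 14.35
position: [0.6013, -0.2023, 0.2313]
ee_rot: [-0.483, 0.521, -0.48, -0.515]
force: [0.9, 0.4, 0.6]
grip_width: 0.0402
```

```bash
python3 st.py
python3 - <<'E'
from rig import eyes
import cv2, numpy as np
for n in ['wrist','side','scene']:
    c=eyes.read_camera(n);f=c['frame']; np.savez(f'h_{n}.npz',**c)
    if n=='side': f=cv2.resize(f[150:300,240:410],None,fx=4,fy=4)
    if n=='scene': f=cv2.resize(f[150:300,230:420],None,fx=4,fy=4)
    cv2.imwrite(f'pics/h_{n}.png',f)
E
```

```text
[ 0.6013 -0.2023  0.2313] [0.9 0.4 0.6] [-0.32  0.42  0.26  1.4   0.   -1.97]
r 0.08845904243063918 lever q of tcp 2.108578895213549 tool y yaw deg -175.80011564444595 down [ 0.00881231 -0.00290793 -0.99995694]
```

View pics/h_wrist.png

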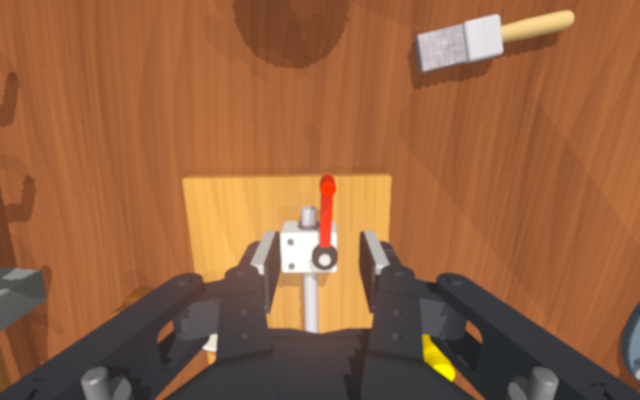

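View pics/h_scene.png

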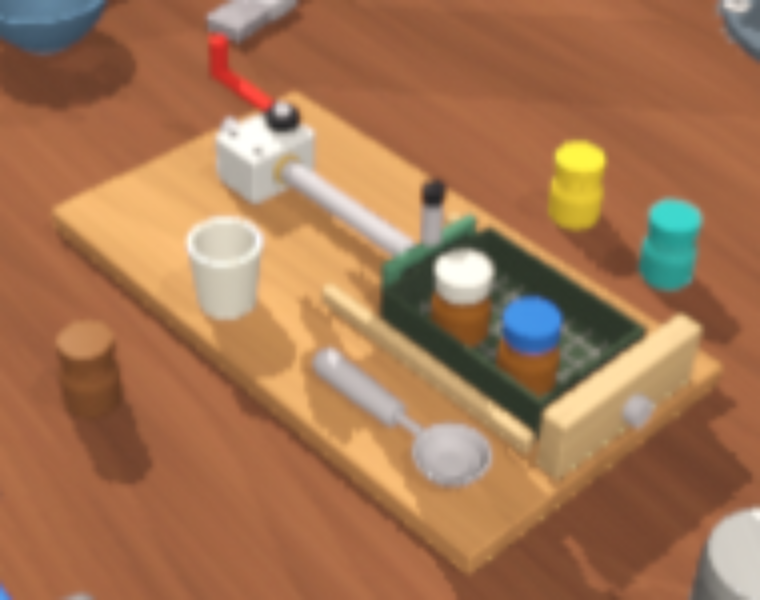

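View pics/h_side.png

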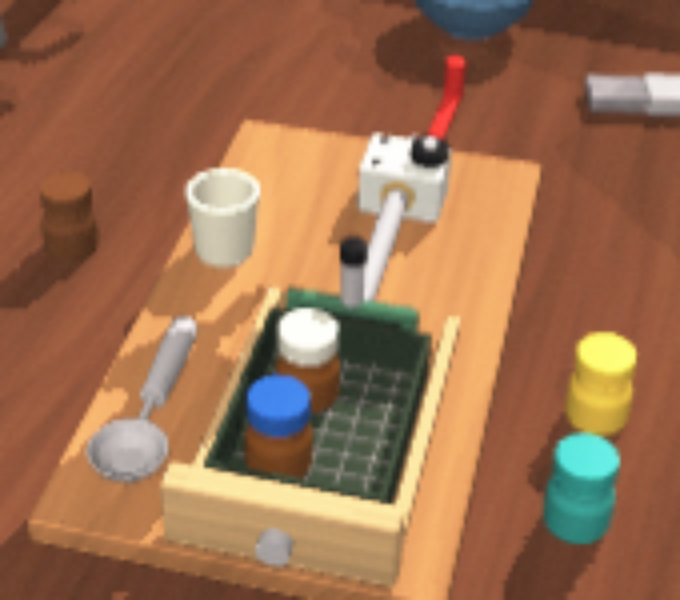

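Run:
```python
from h import *
c=dict(np.load('h_wrist.npz')); k=onz(c,(327.5,187),.102);p=onz(c,(324.5,259),.075);d=k-p
print(k,p,np.hypot(*d[:2]),'q',(np.arctan2(d[1],d[0])%(2*np.pi))-2.618-.0908)
a=np.load('e_side.npz')['frame'];
for nm,b in [('side',np.load('h_side.npz')['frame'])]:
    A=a[200:300,290:370].astype(np.float32).mean(2);B=b[200:300,290:370].astype(np.float32).mean(2)
    print('shift post/tray px',cv2.phaseCorrelate(A[:35,25:60].copy(),B[:35,25:60].copy()),cv2.phaseCorrelate(A[30:75].copy(),B[30:75].copy()))
```

```text
[ 0.59463593 -0.20189936  0.102     ] [ 0.59024804 -0.11415501  0.075     ] 0.08785399139097015 q 2.0535550120460977
shift post/tray px ((0.009156815590802836, 0.12776553727741913), 0.9828699028786317) ((-0.0394346228801723, 0.26147469537423973), 0.8112520117229886)
```

```bash
python3 -c "
from rig import arm
print(arm.hand_in())"
```

```text
the job is handed in; nothing more can be done
None
```

I slid the rod by its post until the tray pressed the bumper, then swung the lever shut. I lifted the gripper clear and handed the job in at about 14.5 s on the robot's clock. The hand-in reported no verdict.

**Push:** Bumper contact showed at a post position of about y 0.072 m. The hand force rose from about 9 N to 19.5 N, so I put the peak bumper force at roughly 10 N. After I let go I estimate about 8 N was left, from the rod drag and tray friction. I could not measure that directly.

**Lever:** I pushed it at the knob through its full swing and felt it stop hard at about 13 N. With the arm clear, the wrist image gives an angle of about 2.05 rad, which is fully shut.

**Last checks:**
- The side images from before and after the swing match within about 0.3 pixel, roughly half a millimetre, so the post and tray did not visibly shift.
- Both jars are upright.
- The cup, spoon, brush and bowl look unmoved. The bottle and can, on the left, were outside or barely inside my last crops, but the arm never went near them.
- The gripper is clear of everything.

**Disagreements:** Under load the measured gripper position lagged the commanded one by 1 to 2 mm, so the compression estimate is only good to about 1 mm, or 3 N. No other check failed.

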